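Set out the paint tubes from light to dark

TASK

Get the colours ready for painting: lay the five paint tubes that lie in front of the wooden rack into it, one to a bay and lying flat across both rails, in order from light to dark: white in the bay next to the palette that lies beside the rack, because it is used most, then yellow, green, red and deep blue at the far end. Set them down rather than dropping them, and leave the tape, the ink bottle and the eraser where they are.

Things in the scene. Friction and masses are not known exactly. Their poses are not given: they have to be found in the camera images.
- white_tube: white, dark cap: part-used metal paint tube lying on the table, loose, about 40 g, 32 wide x 99 long x 24 mm high. Origin: centre of its underside; y axis along the tube, cap at -y, flat crimped tail at +y, z up. Grasp across its width (its x axis) near the middle; 10 N is plenty.
- yellow_tube: ochre yellow, white cap: part-used metal paint tube lying on the table, loose, about 40 g, 25 wide x 82 long x 18 mm high. Origin: centre of its underside; y axis along the tube, cap at -y, flat crimped tail at +y, z up. Grasp across its width (its x axis) near the middle; 10 N is plenty.
- green_tube: sap green, white cap: part-used metal paint tube lying on the table, loose, about 40 g, 25 wide x 82 long x 18 mm high. Origin: centre of its underside; y axis along the tube, cap at -y, flat crimped tail at +y, z up. Grasp across its width (its x axis) near the middle; 10 N is plenty.
- red_tube: carmine red, white cap: part-used metal paint tube lying on the table, loose, about 40 g, 28 wide x 92 long x 21 mm high. Origin: centre of its underside; y axis along the tube, cap at -y, flat crimped tail at +y, z up. Grasp across its width (its x axis) near the middle; 10 N is plenty.
- blue_tube: ultramarine (deep blue), white cap: part-used metal paint tube lying on the table, loose, about 40 g, 25 wide x 82 long x 19 mm high. Origin: centre of its underside; y axis along the tube, cap at -y, flat crimped tail at +y, z up. Grasp across its width (its x axis) near the middle; 10 N is plenty.
- tube_rack: fixed wooden rack, 84 (x) x 344 (y) x 46 mm high; origin: centre of its underside, -x its front. Two rails along y at x = +-24.5, 11 thick, tops 26 above the table, 38 mm open gap between them down to the table (room for fingers). 11 mm pegs on both rails at y = +-32, +-96, 20 above the rails, part five 53 mm bays centred at y = 0, +-64, +-128. A tube lies along x over x = 0, cap to either side.
- palette: paint-crusted wooden palette, 200 x 165 mm and 4 to 14 mm thick, lying flat on the table, fixed, beyond one end of the rack (its +y or its -y end, different from start to start), 2 cm from it. Origin: centre of its underside. (Half hidden at the back edge of the table is another palette: ignore it.)
- masking_tape: roll of masking tape, 100 mm across and 25 mm high, lying flat, loose, beyond the other end of the rack. Origin: centre of its underside. Not to be moved.
- ink_bottle: dark green ink bottle with black cap, 45 mm across and 70 mm high, standing loose behind the rack. Origin: centre of its underside. Not to be moved.
- eraser: blue and white eraser, 19 x 53 x 12 mm, lying loose at the left. Origin: centre of its underside. Not to be moved.
Things that resemble listed ones, but are neither listed nor needed, are in the scene too. What is shaped like the red_tube but orange or turquoise is not meant.

How it is judged:
By the outcome, as a careful person would: the job done as asked, in the order asked, and still so for the second after the job is handed in, with the robot touching nothing.
It also fails if it takes over 112 s, if anything falls off the work surface, if the arm or the gripper's body presses on something with over 40 N, if the wrist force passes 120 N, or if a joint passes its speed limit or range.

ROBOT

A 6-joint arm with a two-finger parallel gripper is mounted at the origin on a cart in front of the work surface, level with it; the furniture and walls round the work are solid. World frame = base frame: x ahead of the robot, y to its left, z up, the work surface at z = 0. Lengths are in m, angles in rad, forces in N, time in s.
With the tool pointing down it reaches from about 0.4 to 0.825 m from the base axis. Payload 7 kg.
Tool frame: the origin (TCP) lies midway between the tips of the shut fingers; the grasp point (between the pads) lies 19 mm behind it (ctrl.hold_point_z is the distance from the TCP to the grasp point, in m); z points along the fingers, y is the line along which they close (so a half turn about z gives the same grasp; the last joint's range is limited). The gripper opens to 88 mm and grips with 3 to 60 N. Pads are 19 mm wide; open, the fingers measure 130 mm over their backs; the gripper's body (78 mm by 193 mm) begins 47 mm behind the grasp point.
Start: joints at [1.523, 0.359, 0.012, 0, -1.224, -0.288], TCP at [0.222, 0.637, 0.192] pointing down, gripper open.
Joint ranges: [-3.07, 3.07], [-1.43, 2.12], [-1.02, 1.25], [-3.03, 1.67], [-3.05, -0], [-3.03, 3.03]. Speed limits (rad/s): [2.39, 2.39, 3.01, 3.14, 3.14, 3.14].

INTERFACE

Orientations are given as a rotation vector (axis times angle).
In Python, from plant import ctrl gives the robot as it stands.
- The arm moves only by the tool carry_out, never from a script. Its argument "moves" is text: rows parted by semicolons, each of 7 numbers parted by spaces: the opening, from -1 (shut) to 1 (fully open), so that 0 is half open, then the shift along the tool's x, y, z each as a share of 0.025 m, from -1 to 1, then the turn, a rotation vector about the tool's x, y, z each as a share of 5 degrees, from -1 to 1. In form: hand tx ty tz wx wy wz; .... A call has 1 to 8 rows; each row shifts and turns the commanded pose from where the row before left it, along the tool's axes as they then stand; what a row does not reach is not made up. A row lasts 1/12 s, in which the tool goes at most 41.7 mm and 7.16 degrees, less where a joint would pass 70% of its speed; a pose out of reach is approached as far as the arm can. A call with a number of a shift or a turn outside -1 to 1 is refused whole. A call with a gripper value outside its range is refused whole. The fingers move at their own pace and stop on an object; the grip force is fixed at half the most. Time passes only in rows, so rows that do not move let the fingers close. It gives the time, the measured TCP pose, the force, the opening and the grip force at its end, in the units of the state.
- ctrl.observe(): the state, without advancing time (a new reading comes with each control period).
- ctrl.camera(name): name is "scene" or "top" or "wrist"; returns (picture, depth): 400x640x3 uint8, blue, green, red; 400x640 float32, m along the optical axis (not along the pixel's ray), 0 where there is no reading.
- ctrl.camera_params(name): a dict with "fx", "fy", "cx", "cy" (pixels), "rvec" (rotation vector, rad) and "tvec" (3), from world to camera coordinates, as OpenCV has them. Camera axes: x right, y down, z forward; pixel columns grow to the right and rows downward; lengths in m; the calibration is good to about 2 mm. A picture is of the moment at which its call begins: read the wrist's pose just before it. camera_params takes no time and is no camera call; for the wrist camera it gives the pose at the moment of the call.
- ctrl.finish_job(): hands the job in; it is judged then, once.
The state is a dict: "clock": time; "joint_positions": joint angles; "qvel": joint speeds; "effort": joint torques, N m; "ee_pos": TCP position; "eef_rot": TCP orientation; "force": force on the tool from outside, world axes, zero at the start; "wrist_torque": the same for the moment, N m; "width": finger opening in m; "gripper_force": force on a finger pad.
Only numpy, scipy, OpenCV 4.12 (cv2) and the standard library are available. Lean on these libraries where they do the work, as an engineer would, in place of code of your own. Each camera call takes 0.05 s, during which the arm holds its last target. There are 200 camera calls.

## Working session

There is one attempt and no reset: what is moved stays moved. The work goes in short steps, Python scripts to look and compute and a tool call to move; the robot and the scene stay as the last step left them, time stands still between calls to the robot, and variables do not carry over. Pictures are saved under pics/ and viewed, at most 14 in all, crops included, and the job is handed in when it is done.

Besides the shell and the picture viewer there is one more tool, called after "Emit:" by a JSON object that holds its "name" and its "arguments". carry_out: Moves the arm, as the interface text tells. Shift numbers are shares of 0.025 m and turn numbers shares of 5 degrees, none past 1 either way. Its arguments: {"type":"object","properties":{"moves":{"type":"string"}},"required":["moves"]}

```bash
ls; mkdir -p pics
python3 - <<'E'
from plant import ctrl
import cv2
for n in("top","scene"):
    p,d=ctrl.camera(n); cv2.imwrite(f"pics/{n}0.png",p)
    print(n,ctrl.camera_params(n))
s=ctrl.observe();print(s, ctrl.hold_point_z)
E
```

```text
pics
top {'fx': 361.8328291456819, 'fy': 361.8328291456819, 'cx': 319.65313100377125, 'cy': 198.05077995368347, 'rvec': array([ 2.21071496, -2.00635584,  0.19911392]), 'tvec': array([0.14039391, 0.5806777 , 0.91060629])}
scene {'fx': 487.9772903484353, 'fy': 487.9772903484353, 'cx': 324.77864021913405, 'cy': 204.5509082406928, 'rvec': array([ 2.37299326, -0.6034855 ,  0.24737399]), 'tvec': array([-0.38604155,  0.3624308 ,  1.1198773 ])}
{'clock': 0.1, 'joint_positions': array([ 1.52313574e+00,  3.59332749e-01,  1.11658336e-02, -3.14361366e-04,
       -1.22411494e+00, -2.88118834e-01]), 'qvel': array([-0.00054476, -0.00118854,  0.00262239,  0.00250521, -0.00024795,
       -0.00104817]), 'effort': array([-1.34495429e-03, -5.84163022e+01,  2.93752491e+01,  7.01544061e+00,
        1.01457830e-02, -5.13200575e-05]), 'ee_pos': array([0.22227079, 0.63683592, 0.19081075]), 'eef_rot': array([ 3.09590347e+00, -5.24880063e-01, -1.80980487e-04]), 'force': array([-0.16665254,  0.3268178 ,  0.9220811 ]), 'wrist_torque': array([ 0.00280539, -0.01575479, -0.02005066]), 'gripper_force': 0.0, 'width': 0.08797166416169004} 0.0188
```

View pics/top0.png

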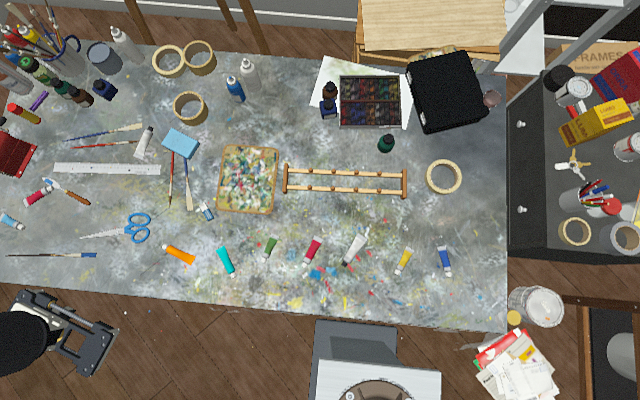

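View pics/scene0.png

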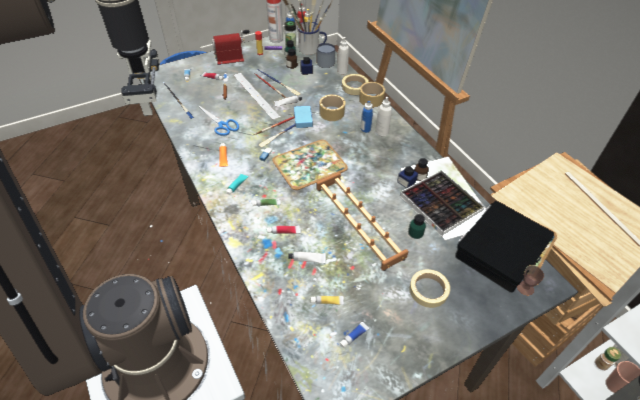

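The top view shows the palette (248,180) at the left (+y) end of the rack (285–405, 165–195). The tubes are green (271,249), red (313,250), white (355,247), yellow (402,262) and blue (445,260); orange and turquoise lie further left as decoys. In the scene view the tape and ink bottle are on the far side and behind the rack.

```bash
cat > h.py <<'E'
import numpy as np, cv2
from plant import ctrl
from scipy.spatial.transform import Rotation as R
def cast(P,uv,z):
    Rm=R.from_rotvec(P["rvec"]).as_matrix(); c=-Rm.T@P["tvec"]
    uv=np.atleast_2d(uv).astype(float)
    d=np.c_[(uv[:,0]-P["cx"])/P["fx"],(uv[:,1]-P["cy"])/P["fy"],np.ones(len(uv))]@Rm
    return c+d*((z-c[2])/d[:,2])[:,None]
def proj(P,X):
    return cv2.projectPoints(np.atleast_2d(X).astype(float),P["rvec"],P["tvec"],np.array([[P["fx"],0,P["cx"]],[0,P["fy"],P["cy"]],[0,0,1.]]),None)[0][:,0]
H={"yellow":((15,120,120),(32,255,255)),"green":((35,80,30),(75,255,200)),"red":((165,120,80),(179,255,255)),"blue":((108,120,50),(125,255,255)),"white":((0,0,200),(179,40,255))}
def rect(m,P,z):
    """biggest blob of a mask -> centre, length, width, long-axis angle on plane z"""
    m=cv2.morphologyEx(m,cv2.MORPH_OPEN,np.ones((2,2),np.uint8))
    cs=cv2.findContours(m,cv2.RETR_EXTERNAL,cv2.CHAIN_APPROX_NONE)[0]
    k=max(cs,key=cv2.contourArea)[:,0]
    X=cast(P,k,z)[:,:2]
    (c,s,a)=cv2.minAreaRect((X*1000).astype(np.float32))
    if s[0]<s[1]: s=s[::-1];a+=90
    return np.r_[np.array(c)/1000,s[0],s[1],a%180]
E
python3 - <<'E'
from h import *
P=ctrl.camera_params("top"); p=cv2.imread("pics/top0.png"); hsv=cv2.cvtColor(p,cv2.COLOR_BGR2HSV)
for n,(u,v) in dict(green=(271,249),red=(313,250),white=(355,247),yellow=(402,262),blue=(445,260)).items():
    m=cv2.inRange(hsv,*H[n]); w=np.zeros_like(m); w[v-25:v+25,u-20:u+20]=255
    print(n,np.round(rect(m&w,P,.01),3))
# rack rail ends at top, tape, palette
for n,uv,z in [("rackcorners",[(284,163),(405,169),(405,198),(284,193)],.026),("bottle",[(386,150)],0.07),("tape",[(444,177)],.025),("palette",[(248,180)],.01)]:
    print(n,np.round(cast(P,uv,z)[:,:2],3).tolist())
cv2.imwrite("pics/c.png",cv2.resize(p[145:285,225:475],None,fx=3.2,fy=3.2,interpolation=cv2.INTER_CUBIC))
E
```

```text
green [  0.426   0.316  41.463  21.113 165.062]
red [  0.427   0.2    49.739  24.552 159.101]
white [4.4400e-01 8.7000e-02 7.7458e+01 2.9382e+01 1.4822e+02]
yellow [ 4.27000e-01 -5.30000e-02  4.20650e+01  2.09640e+01  1.60521e+02]
blue [ 0.438 -0.159 42.988 20.108 15.893]
rackcorners [[0.662, 0.307], [0.677, -0.034], [0.594, -0.039], [0.576, 0.297]]
bottle [[0.712, 0.029]]
tape [[0.665, -0.145]]
palette [[0.607, 0.405]]
```

View pics/c.png

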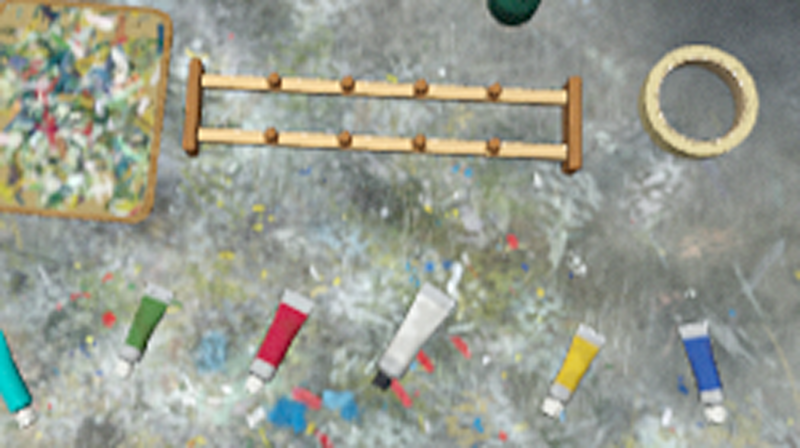

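The crop confirms the layout: five bays, end boards about 11 mm thick, and every tube tail-up and cap-down in the image. I'll move over the tubes for a close look.

Emit:
{"name": "carry_out", "arguments": {"moves": "1 0.87 0.85 -0.15 0 0 0;1 0.87 0.85 -0.15 0 0 0;1 0.87 0.85 -0.15 0 0 0;1 0.87 0.85 -0.15 0 0 0;1 0.87 0.85 -0.15 0 0 0;1 0.87 0.85 -0.15 0 0 0;1 0.87 0.85 -0.15 0 0 0;1 0.87 0.85 -0.15 0 0 0"}}

```text
clock: 0.77
ee_pos: [0.331, 0.4178, 0.2216]
eef_rot: [3.097, -0.525, -0.0]
force: [0.8, 0.4, 0.1]
width: 0.0875
gripper_force: 0.0
```

Emit:
{"name": "carry_out", "arguments": {"moves": "1 0.87 0.85 -0.15 0 0 0;1 0.87 0.85 -0.15 0 0 0;1 0.87 0.85 -0.15 0 0 0;1 0.87 0.85 -0.15 0 0 0;1 0.87 0.85 -0.15 0 0 0;1 0.87 0.85 -0.15 0 0 0;1 0.87 0.85 -0.15 0 0 0;1 0.87 0.85 -0.15 0 0 0"}}

```text
clock: 1.43
ee_pos: [0.4391, 0.2001, 0.2518]
eef_rot: [-3.097, 0.525, 0.0]
force: [0.6, 0.3, 1.2]
width: 0.0871
gripper_force: 0.0
```

Run:
```python
from h import *
P=ctrl.camera_params("wrist"); p,d=ctrl.camera("wrist"); cv2.imwrite("pics/w1.png",p); np.savez("w1.npz",d=d)
s=ctrl.observe(); print(P,s["ee_pos"],s["eef_rot"],s["clock"])
```

```text
{'fx': 326.21158475262433, 'fy': 326.21158475262433, 'cx': 314.8763580190989, 'cy': 200.37129947555604, 'rvec': array([-1.71221949,  2.41030388,  0.34515155]), 'tvec': array([0.33244018, 0.28164594, 0.54682728])} [0.44055243 0.19685858 0.25255704] [ 3.09645045e+00 -5.26157368e-01  1.18434563e-03] 1.4833
```

View pics/w1.png

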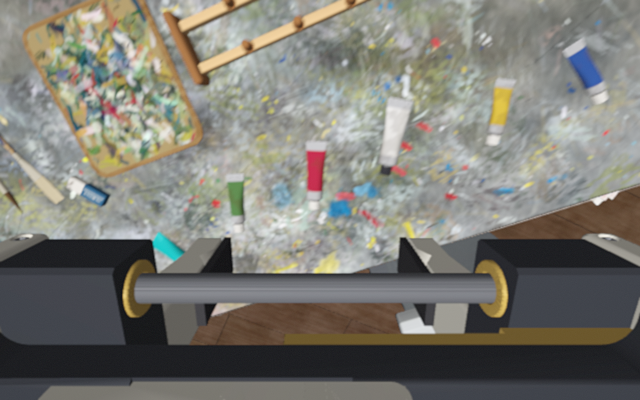

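The wrist view shows all five tubes with end pixels: green (235,174)–(237,230), red (316,141)–(314,208), white (400,97)–(386,175), yellow (505,79)–(493,145), blue (572,40)–(602,102). The +y end of the rack runs along (168,15)–(200,80).

Run:
```python
from h import *
# params read just before picture
P={'fx':326.21158,'fy':326.21158,'cx':314.87636,'cy':200.3713,'rvec':np.array([-1.71221949,2.41030388,0.34515155]),'tvec':np.array([0.33244018,0.28164594,0.54682728])}
p=cv2.imread("pics/w1.png"); d=np.load("w1.npz")["d"]; hsv=cv2.cvtColor(p,cv2.COLOR_BGR2HSV)
E=dict(green=((235,174),(237,230)),red=((316,141),(314,208)),white=((400,97),(386,175)),yellow=((505,79),(493,145)),blue=((572,40),(602,102)))
for n,e in E.items():
    X=cast(P,e,.008)[:,:2]; v=X[0]-X[1]
    m=cv2.inRange(hsv,*H[n]); w=np.zeros_like(m); cv2.line(w,*e,255,34)
    print(n,"ctr",X.mean(0).round(3),"len",round(np.hypot(*v)*1000),"ang",round(np.degrees(np.arctan2(v[1],v[0])),1),"blob",rect(m&w,P,.012).round(3))
Rm=R.from_rotvec(P["rvec"]).as_matrix(); c=-Rm.T@P["tvec"]; print("cam",c)
def pt(u,v):
    z=d[v,u]; return c+np.array([(u-P["cx"])/P["fx"]*z,(v-P["cy"])/P["fy"]*z,z])@Rm
for u,v in [(176,30),(188,52),(200,74),(184,44),(220,60),(280,33),(350,5),(247,45),(237,200),(120,80)]: print((u,v),pt(u,v).round(4))
# depth heights in rack strip
ys,xs=np.mgrid[0:90,160:215]; Z=d[0:90,160:215]
Q=c+np.stack([(xs-P["cx"])/P["fx"]*Z,(ys-P["cy"])/P["fy"]*Z,Z],-1)@Rm
b=(Q[...,2]>.02)
print("endboard z pct",np.percentile(Q[...,2][b],[5,25,50,75,95]).round(4))
hi=Q[b&(Q[...,2]>.032)]
if len(hi): print(len(hi),hi.min(0).round(3),hi.max(0).round(3))
```

```text
green ctr [0.422 0.322] len 82 ang -21.1 blob [  0.427   0.318  47.075  20.446 156.552]
red ctr [0.422 0.205] len 93 ang -20.9 blob [  0.427   0.201  53.463  22.677 160.443]
white ctr [0.437 0.091] len 102 ang -25.8 blob [4.47000e-01 8.90000e-02 7.38700e+01 2.86310e+01 1.48666e+02]
yellow ctr [ 0.422 -0.047] len 83 ang -20.9 blob [ 4.29000e-01 -4.90000e-02  4.37070e+01  2.14470e+01  1.58443e+02]
blue ctr [ 0.435 -0.161] len 91 ang 17.8 blob [ 0.438 -0.157 49.571 20.558 19.41 ]
cam [0.50981086 0.17456685 0.44551127]
(176, 30) [0.6383 0.296  0.037 ]
(188, 52) [0.6137 0.2939 0.0341]
(200, 74) [0.5885 0.2926 0.0282]
(184, 44) [0.6229 0.2946 0.0342]
(220, 60) [0.5954 0.2642 0.0256]
(280, 33) [0.5991 0.1863 0.0257]
(350, 5) [0.5976 0.1023 0.0358]
(247, 45) [0.5959 0.2252 0.0442]
(237, 200) [0.4263 0.3171 0.014 ]
(120, 80) [0.619  0.3963 0.0083]
endboard z pct [0.0233 0.0263 0.0322 0.037  0.0385]
860 [0.51  0.175 0.032] [0.659 0.308 0.446]
```

Emit:
{"name": "carry_out", "arguments": {"moves": "1 0.26 0.81 0 0 0 0;1 0.26 0.81 0 0 0 0;1 0.26 0.81 0 0 0 0;1 0.26 0.81 0 0 0 0;1 0.26 0.81 0 0 0 0;1 0 0 0.95 0 0 0.5;1 0 0 0.95 0 0 0.5;1 0 0 0.95 0 0 0.5"}}

```text
clock: 2.15
ee_pos: [0.4362, 0.0948, 0.1797]
eef_rot: [-3.054, 0.731, -0.001]
force: [-0.6, -0.1, -0.8]
width: 0.088
gripper_force: 0.0
```

Emit:
{"name": "carry_out", "arguments": {"moves": "1 0 0 0.95 0 0 0.24;1 0 0 0.95 0 0 0;1 0 0 0.95 0 0 0;1 0 0 0.95 0 0 0;1 0 0 0.95 0 0 0;1 0 0 0.95 0 0 0;1 0 0 0.9 0 0 0;1 0 0 0.4 0 0 0"}}

```text
clock: 2.82
ee_pos: [0.4346, 0.0942, 0.0028]
eef_rot: [3.046, -0.759, -0.004]
force: [-0.4, -0.3, 0.1]
width: 0.0876
gripper_force: 0.0
```

Emit:
{"name": "carry_out", "arguments": {"moves": "-1 0 0 0 0 0 0;-1 0 0 0 0 0 0;-1 0 0 0 0 0 0;-1 0 0 0 0 0 0;-1 0 0 0 0 0 0;-1 0 0 0 0 0 0"}}

```text
clock: 3.32
ee_pos: [0.4367, 0.0956, 0.0062]
eef_rot: [-3.047, 0.758, -0.002]
force: [-0.1, 1.1, -0.6]
width: 0.0532
gripper_force: 0.0
```

Emit:
{"name": "carry_out", "arguments": {"moves": "-1 0 0 0 0 0 0;-1 0 0 0 0 0 0;-1 0 0 0 0 0 0;-1 0 0 0 0 0 0;-1 0 0 0 0 0 0;-1 0 0 0 0 0 0"}}

```text
clock: 3.82
ee_pos: [0.4363, 0.0953, 0.0054]
eef_rot: [3.049, -0.758, -0.0]
force: [-0.6, 0.8, -0.4]
width: 0.013
gripper_force: 0.0
```

Emit:
{"name": "carry_out", "arguments": {"moves": "-1 0 0 -0.3 0 0 0;-1 0 0 -0.9 0 0 0;-1 0 0 -0.9 0 0 0;-1 0 0 -0.9 0 0 0;-1 0 0 -0.9 0 0 0;-1 0 0 -0.9 0 0 -0.9;-1 0 0 -0.9 0 0 -0.9;-1 0 0 -0.9 0 0 -0.9"}}

```text
clock: 4.48
ee_pos: [0.436, 0.0951, 0.1723]
eef_rot: [-3.117, 0.389, -0.001]
force: [1.4, 1.1, -0.8]
width: 0.0003
gripper_force: 0.0
```

Run:
```python
from h import *
P=ctrl.camera_params("wrist"); p,d=ctrl.camera("wrist"); cv2.imwrite("pics/w2.png",p); np.savez("w2.npz",d=d,**P)
s=ctrl.observe(); print(s["ee_pos"],s["eef_rot"],s["clock"],s["width"],s["gripper_force"])
```

```text
[0.43855105 0.09607574 0.17671581] [-3.11538081  0.37771714 -0.00958182] 4.5333 0.00039709674321464867 0.0
```

View pics/w2.png

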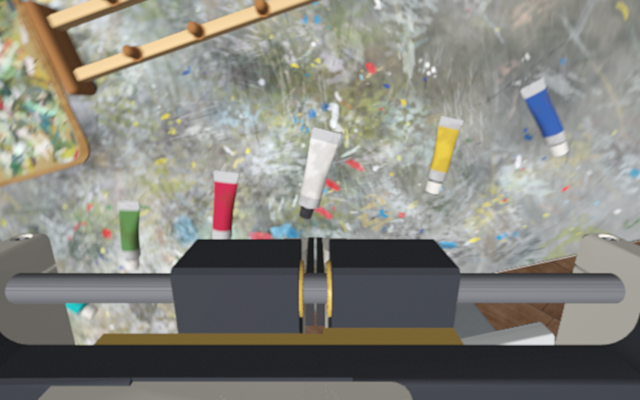

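The grasp missed: the fingers are shut on nothing, and the white tube lies ahead at (320,130)–(306,217). I'll check the wrist calibration against the fingertips and the top camera.

Run:
```python
from h import *
P=dict(np.load("w2.npz")); d=P["d"]; s=ctrl.observe()
print("TCP px",proj(P,s["ee_pos"]))
E=dict(green=((130,203),(130,262)),red=((227,172),(222,240)),white=((324,130),(306,217)),yellow=((451,119),(434,192)),blue=((532,82),(561,154)))
for n,e in E.items():
    X=cast(P,e,.008)[:,:2]; v=X[0]-X[1]
    print(n,"ctr",X.mean(0).round(3),"len",round(np.hypot(*v)*1000),"ang",round(np.degrees(np.arctan2(v[1],v[0])),1))
p,_=ctrl.camera("top"); cv2.imwrite("pics/top1.png",p); T=ctrl.camera_params("top")
print("TCP in top",proj(T,s["ee_pos"]), "white guess in top", proj(T,[[.437,.091,.01],[.47,.085,.01]]))
cv2.imwrite("pics/c1.png",cv2.resize(p[200:300,250:450],None,fx=4,fy=4,interpolation=cv2.INTER_CUBIC))
Rm=R.from_rotvec(P["rvec"]).as_matrix(); c=-Rm.T@P["tvec"]; print("cam",c)
u,v=315,175; z=d[v,u]; print("depth pt white",c+np.array([(u-P["cx"])/P["fx"]*z,(v-P["cy"])/P["fy"]*z,z])@Rm)
```

```text
TCP px [[310.96315587 227.39676658]]
green ctr [0.421 0.323] len 76 ang -23.2
red ctr [0.425 0.204] len 83 ang -22.6
white ctr [0.436 0.095] len 101 ang -25.7
yellow ctr [ 0.421 -0.047] len 81 ang -21.2
blue ctr [ 0.434 -0.16 ] len 87 ang 17.4
TCP in top [[357.70989438 245.64328891]] white guess in top [[353.36148963 250.65665718]
 [356.47766089 238.82514437]]
cam [0.50849073 0.07584161 0.36605062]
depth pt white [0.43821001 0.09354295 0.02033342]
```

View pics/c1.png

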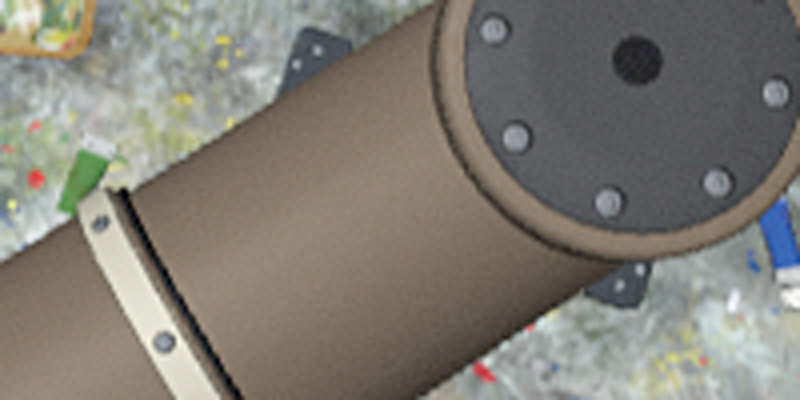

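The geometry agrees (tube centre 0.436, 0.095; TCP the same), so the fingertips closed too high on the rounded tube and slid over it. I'll retry with the tips just above the table.

Emit:
{"name": "carry_out", "arguments": {"moves": "0.4 0 0 0.5 0 0 0.9;0.4 0 0 0.95 0 0 0.9;0.4 0 0 0.95 0 0 0.8;0.4 0 0 0.95 0 0 0;0.4 0 0 0.95 0 0 0;0.4 0 0 0.95 0 0 0;0.4 0 0 0.8 0 0 0;0.4 0 0 0.4 0 0 0"}}

```text
clock: 5.25
ee_pos: [0.4346, 0.0942, 0.0069]
eef_rot: [3.049, -0.747, -0.004]
force: [-0.3, 0.6, -0.9]
width: 0.0479
gripper_force: 0.0
```

Emit:
{"name": "carry_out", "arguments": {"moves": "0.4 0 0 0.3 0 0 0;0.4 0 0 0.2 0 0 0;0.4 0 0 0 0 0 0"}}

```text
clock: 5.5
ee_pos: [0.4359, 0.095, -0.0039]
eef_rot: [3.051, -0.745, -0.001]
force: [-0.2, -0.1, -0.3]
width: 0.0611
gripper_force: 0.0
```

Run:
```python
from h import *
P=ctrl.camera_params("wrist"); p,d=ctrl.camera("wrist"); cv2.imwrite("pics/w3.png",p); np.savez("w3.npz",d=d,**P)
s=ctrl.observe(); print(s["ee_pos"],s["eef_rot"],s["clock"],s["width"],s["force"],proj(P,s["ee_pos"]))
```

```text
[ 0.43630201  0.09525091 -0.00329383] [ 3.05157159e+00 -7.45247560e-01 -2.43067411e-04] 5.55 0.061160318815231735 [-0.51143849  0.14697575  0.61303789] [[312.72838479 228.44242671]]
```

View pics/w3.png

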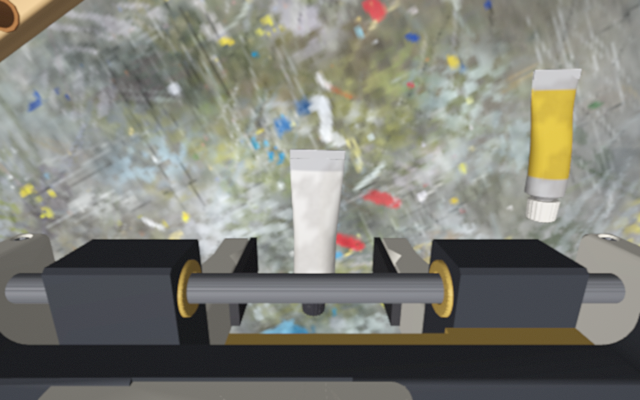

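The white tube lies centred between the open fingers, from (318,150) to (313,310). The finger tips sit near (257,240) and (375,240). I'll read their depth to check the real tip height.

Run:
```python
from h import *
P=dict(np.load("w3.npz")); d=P["d"]; Rm=R.from_rotvec(P["rvec"]).as_matrix(); c=-Rm.T@P["tvec"]
t=R.from_rotvec([3.05157159,-0.74524756,0]).as_matrix(); tcp=np.array([.4363,.09525,-.0033])
def pt(u,v):
    z=d[v,u]; return c+np.array([(u-P["cx"])/P["fx"]*z,(v-P["cy"])/P["fy"]*z,z])@Rm
for uv in [(225,245),(245,243),(254,242),(250,260),(243,290),(378,243),(390,243),(405,245),(385,262),(395,300),(300,160),(318,200),(318,250),(313,265),(313,310),(450,200),(200,200),(260,320)]:
    q=pt(*uv); print(uv,d[uv[1],uv[0]].round(4),q.round(4),"tool",((q-tcp)@t*1000).round(1))
for _ in range(3): print(ctrl.observe()["ee_pos"])
```

```text
(225, 245) 0.1568 [0.4649 0.1277 0.0452] tool [ 10.4 -41.9 -48.5]
(245, 243) 0.1609 [0.4602 0.1202 0.0412] tool [  9.7 -33.2 -44.6]
(254, 242) 0.1651 [0.4574 0.1176 0.0372] tool [  8.5 -29.5 -40.5]
(250, 260) 0.1539 [0.4541 0.1191 0.05  ] tool [  4.8 -29.3 -53.3]
(243, 290) 0.0856 [0.4697 0.0979 0.1142] tool [  28.5  -17.7 -117.5]
(378, 243) 0.1628 [0.4291 0.0621 0.0396] tool [  8.9  32.8 -42.9]
(390, 243) 0.1593 [0.428  0.0568 0.0429] tool [ 10.3  38.  -46.2]
(405, 245) 0.1562 [0.4253 0.0509 0.046 ] tool [ 10.7  44.4 -49.3]
(385, 262) 0.1431 [0.4295 0.0627 0.0601] tool [  8.9  32.  -63.4]
(395, 300) 0.0856 [0.4491 0.0636 0.1151] tool [  26.    22.2 -118.3]
(300, 160) 0.1851 [0.4795 0.0808 0.0057] tool [45.  -7.1 -9. ]
(318, 200) 0.1826 [0.4561 0.0815 0.0145] tool [ 23.9   3.1 -17.8]
(318, 250) 0.1821 [0.4325 0.0938 0.0228] tool [ -2.7   3.1 -26.1]
(313, 265) 0.1837 [0.426  0.1003 0.0237] tool [-11.5   0.3 -27. ]
(313, 310) 0.196 [0.3979 0.115  0.0202] tool [-43.2   0.2 -23.5]
(450, 200) 0.1977 [4.154e-01 1.230e-02 2.000e-04] tool [19.7 83.2 -3.4]
(200, 200) 0.1977 [ 4.853e-01  1.467e-01 -1.000e-04] tool [ 19.7 -68.3  -3.2]
(260, 320) 0.2206 [0.3955 0.1567 0.0008] tool [-64.6 -35.8  -4.1]
[ 0.43630201  0.09525091 -0.00329383]
[ 0.43630201  0.09525091 -0.00329383]
[ 0.43630201  0.09525091 -0.00329383]
```

Run:
```python
from h import *
P=dict(np.load("w2.npz")); d=P["d"]; Rm=R.from_rotvec(P["rvec"]).as_matrix(); c=-Rm.T@P["tvec"]
t=R.from_rotvec([-3.11538,.3777,0]).as_matrix(); tcp=np.array([.43855,.09607,.17672])
for uv in [(310,240),(310,244),(320,240),(320,244),(312,250),(312,260),(200,242),(430,242)]:
    z=d[uv[1],uv[0]]; q=c+np.array([(uv[0]-P["cx"])/P["fx"]*z,(uv[1]-P["cy"])/P["fy"]*z,z])@Rm
    print(uv,z.round(4),"tool",((q-tcp)@t*1000).round(1))
p,_=ctrl.camera("scene"); S=ctrl.camera_params("scene"); s=ctrl.observe(); u,v=proj(S,s["ee_pos"])[0]; print(u,v)
u,v=int(u),int(v); k=p[v-50:v+40,u-60:u+60].copy()
k=cv2.resize(k,None,fx=6,fy=6,interpolation=cv2.INTER_CUBIC); cv2.circle(k,(360,300),5,(0,0,255),-1); cv2.imwrite("pics/s1.png",k)
```

```text
(310, 240) 0.1664 tool [  6.7  -0.1 -35.3]
(310, 244) 0.1613 tool [  6.8  -0.1 -40.6]
(320, 240) 0.1659 tool [  6.8   5.  -35.7]
(320, 244) 0.1616 tool [  6.7   4.9 -40.3]
(312, 250) 0.1548 tool [  6.7   0.9 -47.4]
(312, 260) 0.1456 tool [  6.4   1.  -57.1]
(200, 242) 0.0919 tool [  35.9  -30.  -104.3]
(430, 242) 0.0909 tool [  35.9   34.4 -105.5]
306.22321731852145 258.01293359299916
```

View pics/s1.png

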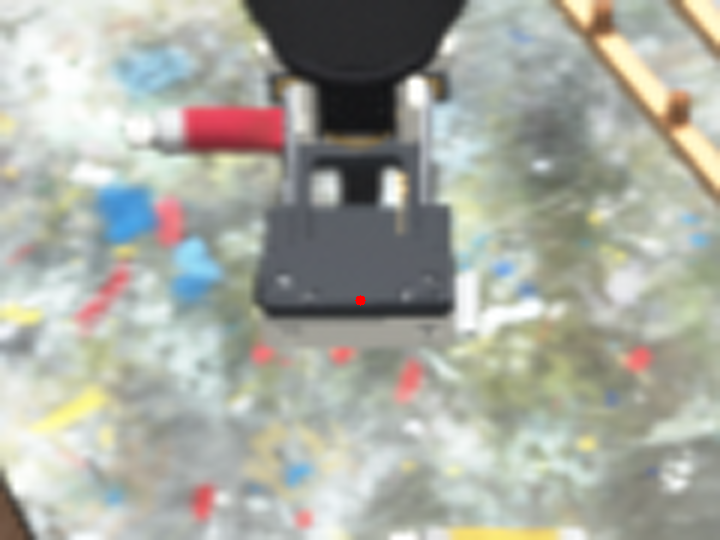

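Depth shows the finger tips about 35 mm behind the reported TCP, and there was no table contact at z = −3 mm. That suggests the real tips are well above the table, so I'll feel downward in small steps.

Emit:
{"name": "carry_out", "arguments": {"moves": "0.4 0 0 0.1 0 0 0;0.4 0 0 0.1 0 0 0"}}

```text
clock: 5.77
ee_pos: [0.4369, 0.0957, -0.0077]
eef_rot: [-3.05, 0.745, -0.002]
force: [-0.1, -1.1, -0.1]
width: 0.0615
gripper_force: 0.0
```

Emit:
{"name": "carry_out", "arguments": {"moves": "0.4 0 0 0.15 0 0 0;0.4 0 0 0.15 0 0 0;0.4 0 0 0.1 0 0 0"}}

```text
clock: 6.02
ee_pos: [0.4361, 0.0952, -0.0187]
eef_rot: [3.052, -0.745, -0.0]
force: [0.4, 0.5, 0.3]
width: 0.0614
gripper_force: 0.0
```

Emit:
{"name": "carry_out", "arguments": {"moves": "0.4 0 0 0.15 0 0 0;0.4 0 0 0.15 0 0 0;0.4 0 0 0.1 0 0 0;0.4 0 0 0 0 0 0"}}

```text
clock: 6.35
ee_pos: [0.4359, 0.095, -0.029]
eef_rot: [3.051, -0.745, -0.001]
force: [-0.7, -0.7, -0.3]
width: 0.0614
gripper_force: 0.0
```

Emit:
{"name": "carry_out", "arguments": {"moves": "-1 0 0 0 0 0 0;-1 0 0 0 0 0 0;-1 0 0 0 0 0 0;-1 0 0 0 0 0 0;-1 0 0 0 0 0 0;-1 0 0 0 0 0 0;-1 0 0 0 0 0 0"}}

```text
clock: 6.93
ee_pos: [0.4364, 0.0953, -0.0282]
eef_rot: [-3.052, 0.745, -0.0]
force: [0.2, -0.5, 2.2]
width: 0.0263
gripper_force: 29.9
```

Gripped: width 26 mm, 30 N. Now lift, turn to the rack's direction and view the rack.

Emit:
{"name": "carry_out", "arguments": {"moves": "-1 0 0 -0.3 0 0 0;-1 0 0 -0.8 0 0 -0.8;-1 0 0 -0.9 0 0 -0.9;-1 0 0 -0.9 0 0 -0.9;-1 0 0 -0.9 0 0 -0.9;-1 0 0 -0.9 0 0 -0.9;-1 0 0 -0.9 0 0 -0.9;-1 0 0 -0.4 0 0 -0.7"}}

```text
clock: 7.6
ee_pos: [0.4374, 0.0958, 0.1252]
eef_rot: [-3.139, -0.077, -0.006]
force: [0.1, 0.6, -0.6]
width: 0.0264
gripper_force: 29.9
```

Emit:
{"name": "carry_out", "arguments": {"moves": "-1 0 -0.6 0 0 0 0;-1 0 -0.9 0 0 0 0;-1 0 0 0 0 0 0"}}

```text
clock: 7.85
ee_pos: [0.4352, 0.1349, 0.1228]
eef_rot: [-3.139, -0.071, -0.003]
force: [2.0, 0.7, 0.6]
width: 0.0265
gripper_force: 29.8
```

Run:
```python
from h import *
P=ctrl.camera_params("wrist"); p,d=ctrl.camera("wrist"); cv2.imwrite("pics/w4.png",p); np.savez("w4.npz",d=d,**P)
s=ctrl.observe(); print(s["ee_pos"],s["eef_rot"],s["clock"],s["width"],s["gripper_force"])
```

```text
[0.43467421 0.1338604  0.12241579] [-3.14004968e+00 -7.24480956e-02 -1.25272296e-03] 7.9 0.02660981587724951 29.813155177289445
```

View pics/w4.png

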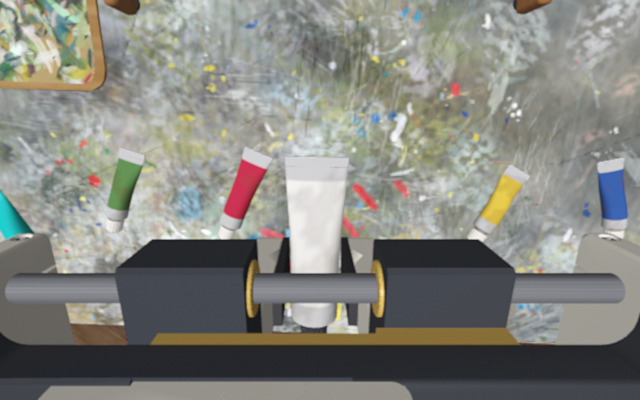

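The tube is held straight at (318,155–325), but the rack is out of view except for its end boards at (122,5) and (533,3). I'll move forward and up a little.

Emit:
{"name": "carry_out", "arguments": {"moves": "-1 0.8 0 -0.5 0 0 0;-1 0.8 0 -0.5 0 0 0;-1 0.8 0 -0.5 0 0 0;-1 0.6 0 -0.4 0 0 0;-1 0 0 0 0 0 0"}}

```text
clock: 8.32
ee_pos: [0.5127, 0.1363, 0.1712]
eef_rot: [-3.14, -0.07, -0.005]
force: [1.5, 1.0, 0.8]
width: 0.0263
gripper_force: 29.8
```

Run:
```python
from h import *
P=ctrl.camera_params("wrist"); p,d=ctrl.camera("wrist"); cv2.imwrite("pics/w5.png",p); np.savez("w5.npz",d=d,**P)
s=ctrl.observe(); print(s["ee_pos"],s["eef_rot"],s["clock"],s["gripper_force"])
Rm=R.from_rotvec(P["rvec"]).as_matrix(); c=-Rm.T@P["tvec"]
v,u=np.mgrid[0:235,0:640]; Q=c+np.stack([(u-P["cx"])/P["fx"]*d,(v-P["cy"])/P["fy"]*d,d],-1)@Rm
ok=(d>0)&(Q[...,0]>.55)&(Q[...,0]<.72)&(Q[...,1]>-.06)&(Q[...,1]<.32)
rail=ok&(Q[...,2]>.022)&(Q[...,2]<.030)
x=Q[rail]; print(len(x))
# split rails by initial guess
t=np.radians(2.7); g=np.array([.627,.133]); L=(x[:,:2]-g)@np.array([[np.cos(t),-np.sin(t)],[np.sin(t),np.cos(t)]])
for sgn in(-1,1):
    k=x[(L[:,0]*sgn>.012)&(L[:,0]*sgn<.04)&(abs(L[:,1])<.155)]
    if len(k)>20:
        f=cv2.fitLine(k[:,:2].astype(np.float32)*1000,cv2.DIST_HUBER,0,.01,.01).ravel(); print("rail",sgn,len(k),f.round(4),"yaw",np.degrees(np.arctan2(-f[0]*np.sign(f[1]),abs(f[1]))).round(2),"z",np.median(k[:,2]).round(4))
hi=(ok&(Q[...,2]>.040)&(Q[...,2]<.05)).astype(np.uint8)
n,lab,st,ce=cv2.connectedComponentsWithStats(hi)
for i in range(1,n):
    if st[i,4]>8: q=Q[lab==i]; print("peg",st[i,4],q.mean(0).round(4),q[:,2].max().round(3))
eb=ok&(Q[...,2]>.030)&(Q[...,2]<.040)
for lo,hi_ in((.28,.32),(-.06,-.02)):
    q=Q[eb&(Q[...,1]>lo)&(Q[...,1]<hi_)]
    if len(q): print("end",len(q),q.mean(0).round(4),np.percentile(q[:,1],[3,97]).round(4))
```

```text
[0.51069379 0.1358349  0.16984686] [-3.14052154e+00 -6.85268091e-02 -1.33385909e-03] 8.3667 29.91855107342417Traceback (most recent call last):
  File "<stdin>", line 5, in <module>
ValueError: operands could not be broadcast together with shapes (235,640) (400,640)
```

View pics/w5.png

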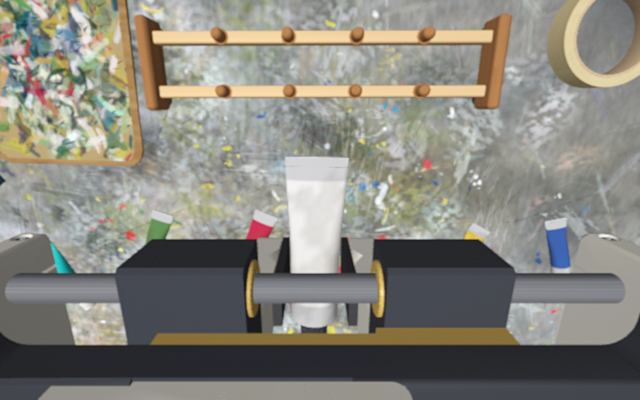

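The whole rack is in view: rails along rows 37 and 91, end boards at columns 152 and 495, pegs at columns 222, 289, 356 and 424.

Run:
```python
from h import *
P=dict(np.load("w5.npz")); d=P["d"]
Rm=R.from_rotvec(P["rvec"]).as_matrix(); c=-Rm.T@P["tvec"]
v,u=np.mgrid[0:400,0:640]; Q=c+np.stack([(u-P["cx"])/P["fx"]*d,(v-P["cy"])/P["fy"]*d,d],-1)@Rm
ok=(d>0)&(v<130)&(Q[...,0]>.55)&(Q[...,0]<.72)&(Q[...,1]>-.06)&(Q[...,1]<.32)
x=Q[ok&(Q[...,2]>.022)&(Q[...,2]<.030)]
t=np.radians(2.7); g=np.array([.627,.133]); L=(x[:,:2]-g)@np.array([[np.cos(t),-np.sin(t)],[np.sin(t),np.cos(t)]])
for sgn in(-1,1):
    k=x[(L[:,0]*sgn>.012)&(L[:,0]*sgn<.04)&(abs(L[:,1])<.155)]
    f=cv2.fitLine(k[:,:2].astype(np.float32)*1000,cv2.DIST_HUBER,0,.01,.01).ravel(); print("rail",sgn,len(k),f.round(4),"yaw",np.degrees(np.arctan2(-f[0]*np.sign(f[1]),abs(f[1]))).round(2),"z",np.median(k[:,2]).round(4))
n,lab,st,ce=cv2.connectedComponentsWithStats((ok&(Q[...,2]>.042)).astype(np.uint8))
for i in range(1,n):
    if st[i,4]>8: q=Q[lab==i]; print("peg",st[i,4],q.mean(0).round(4),q[:,2].max().round(3))
for lo,hi_ in((.28,.32),(-.06,-.02)):
    q=Q[ok&(Q[...,2]>.033)&(Q[...,1]>lo)&(Q[...,1]<hi_)]
    print("end",len(q),q.mean(0).round(4),np.percentile(q[:,1],[3,97]).round(4),q[:,2].max())
```

```text
rail -1 3231 [ 4.620000e-02 -9.989000e-01  6.014308e+02  1.312212e+02] yaw 2.65 z 0.0267
rail 1 3834 [ 4.620000e-02 -9.989000e-01  6.497268e+02  1.333590e+02] yaw 2.65 z 0.0265
peg 117 [0.6455 0.2305 0.0447] 0.048
peg 117 [0.6484 0.1671 0.0445] 0.048
peg 121 [0.6514 0.1038 0.0445] 0.047
peg 119 [0.6544 0.0404 0.0447] 0.048
peg 104 [0.5969 0.2283 0.0447] 0.047
peg 103 [0.6    0.1648 0.0447] 0.047
peg 105 [0.6029 0.1016 0.0447] 0.048
peg 103 [0.6059 0.038  0.0446] 0.047
end 1256 [0.6194 0.2986 0.0368] [0.2932 0.3051] 0.04023257437712002
end 1267 [ 0.6352 -0.0299  0.0368] [-0.0364 -0.0244] 0.04023655293395756
```

Rack centre is (0.6257, 0.1343), yaw 2.65°, rails at 26.5 mm. I'll go above the white bay, slightly inward to clear the end board.

Emit:
{"name": "carry_out", "arguments": {"moves": "-1 0.76 -0.78 0.4 0 0 0;-1 0.76 -0.78 0.4 0 0 0;-1 0.76 -0.78 0.4 0 0 0;-1 0.76 -0.78 0.4 0 0 0;-1 0.76 -0.78 0.4 0 0 0;-1 0.76 -0.78 0.4 0 0 0;-1 0 0 0.8 0 0 0;-1 0 0 0.8 0 0 0"}}

```text
clock: 9.03
ee_pos: [0.6179, 0.2587, 0.0678]
eef_rot: [3.141, 0.071, -0.001]
force: [0.0, -0.1, -1.3]
width: 0.0265
gripper_force: 29.8
```

Emit:
{"name": "carry_out", "arguments": {"moves": "-1 0 0 0.6 0 0 0;-1 0 0 0 0 0 0;-1 0 0 0 0 0 0"}}

```text
clock: 9.28
ee_pos: [0.6169, 0.2572, 0.0533]
eef_rot: [3.139, 0.07, -0.004]
force: [0.9, -0.3, 0.1]
width: 0.0266
gripper_force: 29.8
```

Emit:
{"name": "carry_out", "arguments": {"moves": "-1 0.12 -0.04 0.6 0 0 0;-1 0 0 0.6 0 0 0;-1 0 0 0.4 0 0 0;-1 0 0 0.3 0 0 0;-1 0 0 0.15 0 0 0;-1 0 0 0.05 0 0 0;-1 0 0 0 0 0 0"}}

```text
clock: 9.87
ee_pos: [0.6213, 0.2593, 0.0021]
eef_rot: [-3.141, -0.07, -0.001]
force: [-1.5, 0.2, 0.1]
width: 0.0264
gripper_force: 29.8
```

Emit:
{"name": "carry_out", "arguments": {"moves": "-1 0 0 0.08 0 0 0;-1 0 0 0.06 0 0 0;-1 0 0 0 0 0 0"}}

```text
clock: 10.12
ee_pos: [0.6212, 0.2593, -0.0017]
eef_rot: [-3.141, -0.07, -0.0]
force: [-0.5, 0.3, -0.8]
width: 0.0262
gripper_force: 29.8
```

Emit:
{"name": "carry_out", "arguments": {"moves": "-1 0 0 0.05 0 0 0;-1 0 0 0.02 0 0 0;-1 0 0 0 0 0 0;-0.22 0 0 0 0 0 0;-0.22 0 0 0 0 0 0;-0.22 0 0 0 0 0 0;-0.22 0 0 0 0 0 0"}}

```text
clock: 10.7
ee_pos: [0.6212, 0.2592, -0.0037]
eef_rot: [3.141, 0.07, -0.0]
force: [-0.0, -0.4, 0.4]
width: 0.0342
gripper_force: 0.0
```

```bash
cat > look.py <<'E'
import sys
from h import *
def look(n):
    s=ctrl.observe(); P=ctrl.camera_params("wrist"); p,d=ctrl.camera("wrist"); cv2.imwrite(f"pics/{n}.png",p); np.savez(n+".npz",d=d,**P)
    Rm=R.from_rotvec(P["rvec"]).as_matrix(); c=-Rm.T@P["tvec"]
    v,u=np.mgrid[0:400,0:640]; Q=c+np.stack([(u-P["cx"])/P["fx"]*d,(v-P["cy"])/P["fy"]*d,d],-1)@Rm
    print("ee",s["ee_pos"].round(4),s["eef_rot"].round(3),"t",round(s["clock"],2),"w",round(s["width"],4),"f",s["force"].round(1))
    return p,d,P,Q
E
python3 - <<'E'
from look import *
look("w6")
E
```

```text
ee [ 0.6212  0.2592 -0.0037] [ 3.141  0.07  -0.   ] t 10.7 w 0.0342 f [-0.  -0.4  0.4]
```

View pics/w6.png

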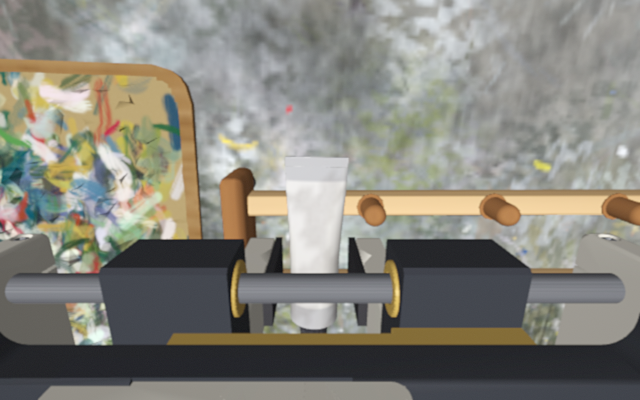

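White lies across the rails at (318,155–330) and has been released. Next: lift and travel to yellow.

Emit:
{"name": "carry_out", "arguments": {"moves": "-0.22 0 0 -0.3 0 0 0;-0.22 0 0 -0.7 0 0 0;-0.22 0 0 -0.9 0 0 0;-0.22 0 0 -0.9 0 0 0;0.3 0 0 -0.9 0 0 0;0.3 0 0 -0.3 0 0 0;0.3 -0.71 0.99 0 0 0 0;0.3 -0.71 0.99 0 0 0 0"}}

```text
clock: 11.42
ee_pos: [0.5881, 0.2087, 0.0968]
eef_rot: [-3.14, -0.072, -0.002]
force: [0.3, -0.2, -1.0]
width: 0.0542
gripper_force: 0.0
```

Emit:
{"name": "carry_out", "arguments": {"moves": "0.3 -0.71 0.99 0 0 0 0;0.3 -0.71 0.99 0 0 0 0;0.3 -0.71 0.99 0 0 0 0;0.3 -0.71 0.99 0 0 0 0;0.3 -0.71 0.99 0 0 0 0;0.3 -0.71 0.99 0 0 0 0;0.3 -0.71 0.99 0 0 0 0;0.3 -0.71 0.99 0 0 0 0"}}

```text
clock: 12.08
ee_pos: [0.4538, 0.0029, 0.0965]
eef_rot: [-3.141, -0.07, -0.0]
force: [0.8, 0.1, 0.1]
width: 0.0568
gripper_force: 0.0
```

Emit:
{"name": "carry_out", "arguments": {"moves": "0.3 -0.71 0.99 0 0 0 0;0.3 -0.71 0.99 0 0 0 0;0.3 0 0 0.4 0 0 0.94;0.3 0 0 0.6 0 0 0.94;0.3 0 0 0.6 0 0 0.94;0.3 0 0 0.6 0 0 0.94;0.3 0 0 0.5 0 0 0.94;0.3 0 0 0 0 0 0"}}

```text
clock: 12.75
ee_pos: [0.4199, -0.0475, 0.0271]
eef_rot: [3.087, -0.577, -0.005]
force: [0.0, -0.2, -0.6]
width: 0.0569
gripper_force: 0.0
```

```bash
cat >> look.py <<'E'
Z={"yellow":.018,"green":.018,"red":.021,"blue":.019}
def tube(n,p,P,Q,s):
    """tube outline from height map near the colour blob, rows above the gripper image; -> end points, tool-frame offset of the centre"""
    hsv=cv2.cvtColor(p,cv2.COLOR_BGR2HSV); m=cv2.inRange(hsv,*H[n]); m[400-1:]=0
    b=cv2.connectedComponentsWithStats(m); i=1+np.argmax(b[2][1:,4]); m=(b[1]==i)
    q=Q[m&(Q[...,2]<.04)&(Q[...,2]>0.002)]; g=q[:,:2].mean(0)
    k=Q[(Q[...,2]>.0035)&(Q[...,2]<.03)&(np.hypot(Q[...,0]-g[0],Q[...,1]-g[1])<.065)][:,:2]
    (c,z,a)=cv2.minAreaRect((k*1000).astype(np.float32))
    if z[0]<z[1]: z=z[::-1];a+=90
    a=(a+90)%180-90
    t=R.from_rotvec(s["eef_rot"]).as_matrix(); psi=np.degrees(np.arctan2(t[1,0],t[0,0]))
    D=np.array([c[0]/1000-s["ee_pos"][0],c[1]/1000-s["ee_pos"][1],0])@t
    print(n,"blob",g.round(4),"ctr",np.round(c,1),"size",np.round(z,1),"ang",round(a,1),"psi",round(psi,1),"shares tx,ty",(D[:2]/.025).round(2),"turn",round((psi-a)/5,2),"dz to -.029",round((s["ee_pos"][2]+.029)/.025,2))
E
python3 - <<'E'
from look import *
p,d,P,Q=look("w7"); tube("yellow",p,P,Q,ctrl.observe())
E
```

```text
ee [ 0.4199 -0.0475  0.0271] [ 3.087 -0.577 -0.005] t 12.75 w 0.0569 f [ 0.  -0.2 -0.6]
yellow blob [ 0.4302 -0.0494] ctr [432.6 -51.6] size [104.1  24.2] ang -23.8 psi -20.9 shares tx,ty [ 0.51 -0.01] turn 0.59 dz to -.029 2.29
```

Emit:
{"name": "carry_out", "arguments": {"moves": "0.3 0.1 0 0.7 0 0 0;0.3 0 0 0.7 0 0 0;0.3 0 0 0.5 0 0 0;0.3 0 0 0.25 0 0 0;0.3 0 0 0.12 0 0 0;0.3 0 0 0 0 0 0;-1 0 0 0 0 0 0;-1 0 0 0 0 0 0"}}

```text
clock: 13.47
ee_pos: [0.4247, -0.0477, -0.027]
eef_rot: [-3.089, 0.57, -0.002]
force: [-0.3, -0.2, 0.7]
width: 0.0485
gripper_force: 0.0
```

Emit:
{"name": "carry_out", "arguments": {"moves": "-1 0 0 0 0 0 0;-1 0 0 0 0 0 0;-1 0 0 0 0 0 0;-1 0 0 0 0 0 0;-1 0 0 0 0 0 0;-1 0 0 0 0 0 0;-1 0 0 0 0 0 0"}}

```text
clock: 14.05
ee_pos: [0.4241, -0.0479, -0.0277]
eef_rot: [-3.089, 0.571, -0.0]
force: [-0.3, 0.4, 3.2]
width: 0.0198
gripper_force: 28.3
```

Emit:
{"name": "carry_out", "arguments": {"moves": "-1 0 0 -0.3 0 0 0;-1 0 0 -0.7 0 0 0;-1 0 0 -0.8 0 0 -0.94;-1 0 0 -0.8 0 0 -0.94;-1 0 0 -0.8 0 0 -0.94;-1 0 0 -0.8 0 0 -0.94;-1 0 0 -0.2 0 0 -0.95;-1 0 0 0 0 0 0"}}

```text
clock: 14.72
ee_pos: [0.425, -0.0476, 0.0842]
eef_rot: [-3.14, -0.078, -0.006]
force: [0.6, 0.2, -0.4]
width: 0.0196
gripper_force: 28.0
```

Emit:
{"name": "carry_out", "arguments": {"moves": "-1 0.84 -0.95 0 0 0 0;-1 0.84 -0.95 0 0 0 0;-1 0.84 -0.95 0 0 0 0;-1 0.84 -0.95 0 0 0 0;-1 0.84 -0.95 0 0 0 0;-1 0.84 -0.95 0 0 0 0;-1 0.84 -0.95 0 0 0 0;-1 0.84 -0.95 0 0 0 0"}}

```text
clock: 15.38
ee_pos: [0.5832, 0.1505, 0.0811]
eef_rot: [3.14, 0.066, -0.003]
force: [1.3, -0.1, -0.2]
width: 0.0194
gripper_force: 28.0
```

Emit:
{"name": "carry_out", "arguments": {"moves": "-1 0.84 -0.95 0 0 0 0;-1 0.84 -0.9 0 0 0 0;-1 0 0 0.6 0 0 0;-1 0 0 0.7 0 0 0;-1 0 0 0.4 0 0 0;-1 0 0 0 0 0 0;-1 0 0 0 0 0 0"}}

```text
clock: 15.97
ee_pos: [0.6222, 0.197, 0.0388]
eef_rot: [3.139, 0.07, -0.003]
force: [0.0, 0.4, -0.5]
width: 0.0199
gripper_force: 28.0
```

Emit:
{"name": "carry_out", "arguments": {"moves": "-1 0.06 -0.05 0.5 0 0 0;-1 0 0 0.5 0 0 0;-1 0 0 0.3 0 0 0;-1 0 0 0.2 0 0 0;-1 0 0 0.06 0 0 0;-1 0 0 0 0 0 0;-1 0 0 0 0 0 0"}}

```text
clock: 16.55
ee_pos: [0.6246, 0.1991, 0.0009]
eef_rot: [-3.141, -0.072, -0.001]
force: [-0.7, -0.2, -0.7]
width: 0.0195
gripper_force: 28.0
```

Emit:
{"name": "carry_out", "arguments": {"moves": "-1 0 0 0.08 0 0 0;-1 0 0 0.05 0 0 0;-1 0 0 0 0 0 0;-0.32 0 0 0 0 0 0;-0.32 0 0 0 0 0 0;-0.32 0 0 0 0 0 0;-0.32 0 0 0 0 0 0"}}

```text
clock: 17.13
ee_pos: [0.6243, 0.1989, -0.0027]
eef_rot: [3.141, 0.071, -0.0]
force: [0.1, 0.6, -0.3]
width: 0.0293
gripper_force: 0.0
```

Emit:
{"name": "carry_out", "arguments": {"moves": "-0.32 0 0 -0.3 0 0 0;-0.32 0 0 -0.7 0 0 0;-0.32 0 0 -0.9 0 0 0;-0.32 0 0 -0.9 0 0 0;0.3 0 0 -0.9 0 0 0;0.3 0 0 -0.3 0 0 0;0.3 -0.98 -0.66 0 0 0 0;0.3 -0.98 -0.66 0 0 0 0"}}

```text
clock: 17.8
ee_pos: [0.5744, 0.2295, 0.098]
eef_rot: [-3.14, -0.068, -0.002]
force: [-0.0, 1.0, -0.3]
width: 0.051
gripper_force: 0.0
```

Emit:
{"name": "carry_out", "arguments": {"moves": "0.3 -0.98 -0.66 0 0 0 0;0.3 -0.98 -0.66 0 0 0 0;0.3 -0.98 -0.66 0 0 0 0;0.3 -0.98 -0.66 0 0 0 0;0.3 -0.98 -0.66 0 0 0 0;0.3 -0.98 -0.67 0 0 0 0;0.3 0 0 0.4 0 0 0.97;0.3 0 0 0.6 0 0 0.97"}}

```text
clock: 18.47
ee_pos: [0.422, 0.3242, 0.0739]
eef_rot: [-3.132, 0.195, -0.003]
force: [0.0, -0.2, 1.0]
width: 0.0568
gripper_force: 0.0
```

Emit:
{"name": "carry_out", "arguments": {"moves": "0.3 0 0 0.6 0 0 0.97;0.3 0 0 0.6 0 0 0.97;0.3 0 0 0.5 0 0 0.95;0.3 0 0 0 0 0 0;0.3 0 0 0 0 0 0"}}

```text
clock: 18.88
ee_pos: [0.4224, 0.3217, 0.0296]
eef_rot: [3.086, -0.583, -0.001]
force: [-0.6, -0.5, 0.6]
width: 0.057
gripper_force: 0.0
```

Run:
```python
from look import *
p,d,P,Q=look("w8"); tube("green",p,P,Q,ctrl.observe())
```

```text
ee [0.4224 0.3217 0.0296] [ 3.086e+00 -5.830e-01 -1.000e-03] t 18.88 w 0.057 f [-0.6 -0.5  0.6]
green blob [0.4299 0.3205] ctr [422.4 324.5] size [80.4 24. ] ang -19.0 psi -21.4 shares tx,ty [-0.05 -0.08] turn -0.48 dz to -.029 2.37
```

View pics/w8.png

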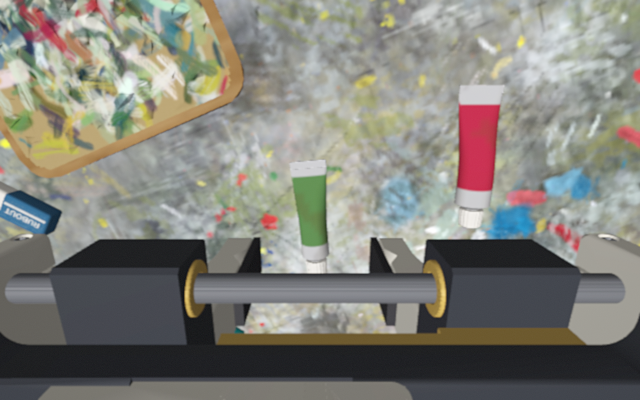

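Green is between the fingers at (308,162)–(317,272), centred within 3 mm. Descend and grip.

Emit:
{"name": "carry_out", "arguments": {"moves": "0.3 -0.05 -0.08 0.7 0 0 -0.4;0.3 0 0 0.7 0 0 0;0.3 0 0 0.5 0 0 0;0.3 0 0 0.3 0 0 0;0.3 0 0 0.15 0 0 0;0.3 0 0 0 0 0 0;-1 0 0 0 0 0 0;-1 0 0 0 0 0 0"}}

```text
clock: 19.6
ee_pos: [0.4227, 0.3251, -0.0279]
eef_rot: [-3.095, 0.532, -0.001]
force: [0.6, -0.5, -0.1]
width: 0.0488
gripper_force: 0.0
```

Emit:
{"name": "carry_out", "arguments": {"moves": "-1 0 0 0 0 0 0;-1 0 0 0 0 0 0;-1 0 0 0 0 0 0;-1 0 0 0 0 0 0;-1 0 0 0 0 0 0;-1 0 0 0 0 0 0;-1 0 0 0 0 0 0"}}

```text
clock: 20.18
ee_pos: [0.4222, 0.3245, -0.0287]
eef_rot: [3.096, -0.533, 0.0]
force: [-0.7, -0.4, 1.8]
width: 0.0197
gripper_force: 28.8
```

Emit:
{"name": "carry_out", "arguments": {"moves": "-1 0 0 -0.3 0 0 0;-1 0 0 -0.7 0 0 0;-1 0 0 -0.8 0 0 -0.89;-1 0 0 -0.8 0 0 -0.89;-1 0 0 -0.8 0 0 -0.89;-1 0 0 -0.8 0 0 -0.89;-1 0 0 -0.2 0 0 -0.89;-1 0 0 0 0 0 0"}}

```text
clock: 20.85
ee_pos: [0.423, 0.3256, 0.0836]
eef_rot: [-3.137, -0.08, -0.004]
force: [-0.1, -0.1, -1.1]
width: 0.0202
gripper_force: 28.6
```

Emit:
{"name": "carry_out", "arguments": {"moves": "-1 0.97 1 0 0 0 0;-1 0.97 1 0 0 0 0;-1 0.97 1 0 0 0 0;-1 0.97 1 0 0 0 0;-1 0.97 1 0 0 0 0;-1 0.97 1 0 0 0 0;-1 0.97 1 0 0 0 0;-1 0.97 1 0 0 0 0"}}

```text
clock: 21.52
ee_pos: [0.6259, 0.1323, 0.0802]
eef_rot: [3.14, 0.07, -0.002]
force: [0.4, 1.5, -0.2]
width: 0.0204
gripper_force: 28.6
```

Emit:
{"name": "carry_out", "arguments": {"moves": "-1 0 0 0.6 0 0 0;-1 0 0 0.7 0 0 0;-1 0 0 0.4 0 0 0;-1 0 0 0 0 0 0;-1 0 0 0 0 0 0"}}

```text
clock: 21.93
ee_pos: [0.6247, 0.1338, 0.0379]
eef_rot: [3.14, 0.073, -0.003]
force: [0.4, -0.4, 0.5]
width: 0.0201
gripper_force: 28.6
```

Emit:
{"name": "carry_out", "arguments": {"moves": "-1 0.04 -0.02 0.5 0 0 0;-1 0 0 0.5 0 0 0;-1 0 0 0.3 0 0 0;-1 0 0 0.2 0 0 0;-1 0 0 0.1 0 0 0;-1 0 0 0.06 0 0 0;-1 0 0 0 0 0 0;-1 0 0 0 0 0 0"}}

```text
clock: 22.6
ee_pos: [0.6268, 0.1347, -0.0023]
eef_rot: [-3.14, -0.074, -0.001]
force: [0.2, 0.0, -0.1]
width: 0.0202
gripper_force: 28.6
```

Emit:
{"name": "carry_out", "arguments": {"moves": "-1 0 0 0.03 0 0 0;-1 0 0 0 0 0 0;-0.32 0 0 0 0 0 0;-0.32 0 0 0 0 0 0;-0.32 0 0 0 0 0 0;-0.32 0 0 0 0 0 0;-0.32 0 0 -0.3 0 0 0;-0.32 0 0 -0.7 0 0 0"}}

```text
clock: 23.27
ee_pos: [0.6246, 0.1336, 0.0196]
eef_rot: [3.139, 0.073, -0.007]
force: [0.1, -0.1, -0.2]
width: 0.0296
gripper_force: 0.0
```

Emit:
{"name": "carry_out", "arguments": {"moves": "-0.32 0 0 -0.9 0 0 0;-0.32 0 0 -0.9 0 0 0;0.35 0 0 -0.9 0 0 0;0.35 0 0 -0.3 0 0 0;0.35 -1 -0.4 0 0 0 0;0.35 -1 -0.4 0 0 0 0;0.35 -1 -0.4 0 0 0 0;0.35 -1 -0.4 0 0 0 0"}}

```text
clock: 23.93
ee_pos: [0.5234, 0.1696, 0.0964]
eef_rot: [3.141, 0.073, -0.0]
force: [-0.7, 0.6, 0.6]
width: 0.058
gripper_force: 0.0
```

Emit:
{"name": "carry_out", "arguments": {"moves": "0.35 -1 -0.4 0 0 0 0;0.35 -1 -0.4 0 0 0 0;0.35 -1 -0.4 0 0 0 0;0.35 -1 -0.4 0 0 0 0;0.35 0 0 0.4 0 0 0.95;0.35 0 0 0.6 0 0 0.95;0.35 0 0 0.6 0 0 0.95;0.35 0 0 0.6 0 0 0.95"}}

```text
clock: 24.6
ee_pos: [0.4227, 0.2052, 0.0414]
eef_rot: [-3.108, 0.45, -0.001]
force: [-0.7, -0.1, -0.0]
width: 0.0592
gripper_force: 0.0
```

Emit:
{"name": "carry_out", "arguments": {"moves": "0.35 0 0 0.5 0 0 0.95;0.35 0 0 0 0 0 0;0.35 0 0 0 0 0 0"}}

```text
clock: 24.85
ee_pos: [0.4226, 0.2045, 0.0288]
eef_rot: [3.088, -0.569, -0.001]
force: [-0.3, -1.0, 0.4]
width: 0.059
gripper_force: 0.0
```

Run:
```python
from look import *
p,d,P,Q=look("w9"); tube("red",p,P,Q,ctrl.observe())
```

```text
ee [0.4226 0.2045 0.0288] [ 3.088e+00 -5.690e-01 -1.000e-03] t 24.85 w 0.059 f [-0.3 -1.   0.4]
red blob [0.4305 0.2035] ctr [424.9 205.3] size [85.1 27.2] ang -20.7 psi -20.9 shares tx,ty [ 0.06 -0.04] turn -0.04 dz to -.029 2.33
```

Emit:
{"name": "carry_out", "arguments": {"moves": "0.35 0 -0.04 0.7 0 0 0;0.35 0 0 0.7 0 0 0;0.35 0 0 0.5 0 0 0;0.35 0 0 0.3 0 0 0;0.35 0 0 0.12 0 0 0;0.35 0 0 0 0 0 0;-1 0 0 0 0 0 0;-1 0 0 0 0 0 0"}}

```text
clock: 25.57
ee_pos: [0.4237, 0.2063, -0.0283]
eef_rot: [-3.088, 0.572, -0.001]
force: [-0.6, -0.1, -0.2]
width: 0.0507
gripper_force: 0.0
```

Emit:
{"name": "carry_out", "arguments": {"moves": "-1 0 0 0 0 0 0;-1 0 0 0 0 0 0;-1 0 0 0 0 0 0;-1 0 0 0 0 0 0;-1 0 0 0 0 0 0;-1 0 0 0 0 0 0;-1 0 0 0 0 0 0"}}

```text
clock: 26.15
ee_pos: [0.4234, 0.206, -0.0289]
eef_rot: [-3.089, 0.573, -0.0]
force: [-0.7, 0.3, 4.7]
width: 0.0236
gripper_force: 30.0
```

Emit:
{"name": "carry_out", "arguments": {"moves": "-1 0 0 -0.3 0 0 0;-1 0 0 -0.7 0 0 0;-1 0 0 -0.8 0 0 -0.94;-1 0 0 -0.8 0 0 -0.94;-1 0 0 -0.8 0 0 -0.94;-1 0 0 -0.8 0 0 -0.94;-1 0 0 -0.2 0 0 -0.95;-1 0 0 0 0 0 0"}}

```text
clock: 26.82
ee_pos: [0.424, 0.2066, 0.083]
eef_rot: [-3.138, -0.075, -0.004]
force: [-0.2, -0.1, -0.3]
width: 0.0235
gripper_force: 29.8
```

Emit:
{"name": "carry_out", "arguments": {"moves": "-1 0.99 0.73 0 0 0 0;-1 0.99 0.73 0 0 0 0;-1 0.99 0.73 0 0 0 0;-1 0.99 0.73 0 0 0 0;-1 0.99 0.73 0 0 0 0;-1 0.99 0.73 0 0 0 0;-1 0.99 0.73 0 0 0 0;-1 0.99 0.73 0 0 0 0"}}

```text
clock: 27.48
ee_pos: [0.6277, 0.0672, 0.0797]
eef_rot: [3.14, 0.063, -0.003]
force: [-0.4, 1.4, -0.2]
width: 0.0235
gripper_force: 29.8
```

Emit:
{"name": "carry_out", "arguments": {"moves": "-1 0 0 0.6 0 0 0;-1 0 0 0.7 0 0 0;-1 0 0 0.4 0 0 0;-1 0 0 0 0 0 0;-1 0 0 0 0 0 0"}}

```text
clock: 27.9
ee_pos: [0.6266, 0.0685, 0.0376]
eef_rot: [3.14, 0.068, -0.003]
force: [0.4, -0.1, -0.5]
width: 0.0235
gripper_force: 29.8
```

Emit:
{"name": "carry_out", "arguments": {"moves": "-1 0.03 -0.05 0.5 0 0 0;-1 0 0 0.5 0 0 0;-1 0 0 0.3 0 0 0;-1 0 0 0.2 0 0 0;-1 0 0 0.1 0 0 0;-1 0 0 0.05 0 0 0;-1 0 0 0 0 0 0;-1 0 0 0 0 0 0"}}

```text
clock: 28.57
ee_pos: [0.6285, 0.0701, -0.0023]
eef_rot: [-3.141, -0.069, -0.001]
force: [0.1, 0.2, 0.9]
width: 0.0236
gripper_force: 29.8
```

Emit:
{"name": "carry_out", "arguments": {"moves": "-1 0 0 0.03 0 0 0;-1 0 0 0 0 0 0;-0.23 0 0 0 0 0 0;-0.23 0 0 0 0 0 0;-0.23 0 0 0 0 0 0;-0.23 0 0 0 0 0 0;-0.23 0 0 -0.3 0 0 0;-0.23 0 0 -0.7 0 0 0"}}

```text
clock: 29.23
ee_pos: [0.6263, 0.0693, 0.0196]
eef_rot: [3.14, 0.068, -0.007]
force: [0.3, -0.3, 0.8]
width: 0.0341
gripper_force: 0.0
```

Emit:
{"name": "carry_out", "arguments": {"moves": "-0.23 0 0 -0.9 0 0 0;-0.23 0 0 -0.9 0 0 0;0.3 0 0 -0.9 0 0 0;0.3 0 0 -0.3 0 0 0;0.3 -0.9 0.98 0 0 0 0;0.3 -0.9 0.98 0 0 0 0;0.3 -0.9 0.98 0 0 0 0;0.3 -0.9 0.98 0 0 0 0"}}

```text
clock: 29.9
ee_pos: [0.5412, -0.0328, 0.0965]
eef_rot: [-3.141, -0.069, 0.0]
force: [0.1, -1.2, -0.2]
width: 0.0567
gripper_force: 0.0
```

Emit:
{"name": "carry_out", "arguments": {"moves": "0.3 -0.9 0.98 0 0 0 0;0.3 -0.9 0.98 0 0 0 0;0.3 -0.9 0.98 0 0 0 0;0.3 -0.9 0.98 0 0 0 0;0.3 -0.9 0.98 0 0 0 0;0.3 0 0 0.5 0 0 -0.75;0.3 0 0 0.7 0 0 -0.75;0.3 0 0 0.7 0 0 -0.75"}}

```text
clock: 30.57
ee_pos: [0.4356, -0.1598, 0.0493]
eef_rot: [3.118, 0.379, 0.004]
force: [0.1, -0.3, -0.1]
width: 0.0569
gripper_force: 0.0
```

Emit:
{"name": "carry_out", "arguments": {"moves": "0.3 0 0 0.7 0 0 -0.75;0.3 0 0 0 0 0 0;0.3 0 0 0 0 0 0"}}

```text
clock: 30.82
ee_pos: [0.4348, -0.1594, 0.0312]
eef_rot: [-3.105, -0.475, 0.003]
force: [-1.6, 0.3, -0.3]
width: 0.0573
gripper_force: 0.0
```

Run:
```python
from look import *
p,d,P,Q=look("w10"); tube("blue",p,P,Q,ctrl.observe())
```

```text
ee [ 0.4348 -0.1594  0.0312] [-3.105e+00 -4.750e-01  3.000e-03] t 30.82 w 0.0573 f [-1.6  0.3 -0.3]
blue blob [ 0.4417 -0.1563] ctr [ 433.9 -159.7] size [81.6 23.9] ang 16.3 psi 17.4 shares tx,ty [-0.07 -0.01] turn 0.22 dz to -.029 2.44
```

Emit:
{"name": "carry_out", "arguments": {"moves": "0.3 -0.04 0 0.7 0 0 0.2;0.3 0 0 0.7 0 0 0;0.3 0 0 0.5 0 0 0;0.3 0 0 0.3 0 0 0;0.3 0 0 0.18 0 0 0;0.3 0 0 0 0 0 0;-1 0 0 0 0 0 0;-1 0 0 0 0 0 0"}}

```text
clock: 31.53
ee_pos: [0.4353, -0.1595, -0.0273]
eef_rot: [3.109, 0.451, 0.002]
force: [-0.1, 0.4, 0.6]
width: 0.0488
gripper_force: 0.0
```

Emit:
{"name": "carry_out", "arguments": {"moves": "-1 0 0 0 0 0 0;-1 0 0 0 0 0 0;-1 0 0 0 0 0 0;-1 0 0 0 0 0 0;-1 0 0 0 0 0 0;-1 0 0 0 0 0 0;-1 0 0 0 0 0 0"}}

```text
clock: 32.12
ee_pos: [0.4346, -0.1595, -0.028]
eef_rot: [3.109, 0.451, 0.0]
force: [0.2, 0.8, 1.6]
width: 0.0194
gripper_force: 28.7
```

Emit:
{"name": "carry_out", "arguments": {"moves": "-1 0 0 -0.3 0 0 0;-1 0 0 -0.7 0 0 0;-1 0 0 -0.8 0 0 0.7;-1 0 0 -0.8 0 0 0.7;-1 0 0 -0.8 0 0 0.7;-1 0 0 -0.8 0 0 0.67;-1 0 0 -0.2 0 0 0;-1 0 0 0 0 0 0"}}

```text
clock: 32.78
ee_pos: [0.4356, -0.1595, 0.0838]
eef_rot: [-3.141, -0.074, -0.006]
force: [-0.3, 0.6, -1.1]
width: 0.0197
gripper_force: 28.4
```

Emit:
{"name": "carry_out", "arguments": {"moves": "-1 0.91 -0.71 0 0 0 0;-1 0.91 -0.71 0 0 0 0;-1 0.91 -0.71 0 0 0 0;-1 0.91 -0.71 0 0 0 0;-1 0.91 -0.71 0 0 0 0;-1 0.91 -0.71 0 0 0 0;-1 0.91 -0.71 0 0 0 0;-1 0.91 -0.71 0 0 0 0"}}

```text
clock: 33.45
ee_pos: [0.6097, -0.0084, 0.0803]
eef_rot: [3.14, 0.075, -0.004]
force: [0.1, -0.4, 0.4]
width: 0.0198
gripper_force: 28.4
```

Emit:
{"name": "carry_out", "arguments": {"moves": "-1 0.91 -0.71 0 0 0 0;-1 0 0 0.6 0 0 0;-1 0 0 0.7 0 0 0;-1 0 0 0.4 0 0 0;-1 0 0 0 0 0 0;-1 0 0 0 0 0 0"}}

```text
clock: 33.95
ee_pos: [0.6306, 0.009, 0.0383]
eef_rot: [3.14, 0.074, -0.004]
force: [-0.5, -0.0, 0.8]
width: 0.0197
gripper_force: 28.4
```

Emit:
{"name": "carry_out", "arguments": {"moves": "-1 0 0 0.5 0 0 0;-1 0 0 0.5 0 0 0;-1 0 0 0.3 0 0 0;-1 0 0 0.2 0 0 0;-1 0 0 0.1 0 0 0;-1 0 0 0.05 0 0 0;-1 0 0 0 0 0 0;-1 0 0 0 0 0 0"}}

```text
clock: 34.62
ee_pos: [0.632, 0.0096, -0.0013]
eef_rot: [-3.141, -0.073, -0.001]
force: [-0.0, -0.4, -1.1]
width: 0.0198
gripper_force: 28.4
```

Emit:
{"name": "carry_out", "arguments": {"moves": "-1 0 0 0.03 0 0 0;-1 0 0 0 0 0 0;-0.35 0 0 0 0 0 0;-0.35 0 0 0 0 0 0;-0.35 0 0 0 0 0 0;-0.35 0 0 0 0 0 0;-0.35 0 0 -0.3 0 0 0;-0.35 0 0 -0.7 0 0 0"}}

```text
clock: 35.28
ee_pos: [0.6297, 0.0091, 0.0207]
eef_rot: [3.14, 0.072, -0.007]
force: [-0.5, 0.2, 0.3]
width: 0.0282
gripper_force: 0.0
```

Emit:
{"name": "carry_out", "arguments": {"moves": "-0.35 0 0 -0.9 0 0 0;-0.35 0 0 -0.9 0 0 0;-0.35 0 0 -0.9 0 0 0;-0.35 0 0 -0.9 0 0 0;-0.35 -1 -0.9 -0.6 0 0 0;-0.35 -1 -0.9 -0.6 0 0 0;-0.35 -1 -0.9 -0.6 0 0 0;-0.35 -1 -0.9 -0.6 0 0 0"}}

```text
clock: 35.95
ee_pos: [0.5263, 0.0952, 0.1735]
eef_rot: [-3.141, -0.072, -0.0]
force: [-0.1, 0.6, 0.2]
width: 0.0285
gripper_force: 0.0
```

Emit:
{"name": "carry_out", "arguments": {"moves": "-0.35 -0.6 -1 -0.3 0 0 0;-0.35 0 0 0 0 0 0;-0.35 0 0 0 0 0 0"}}

```text
clock: 36.2
ee_pos: [0.5111, 0.1204, 0.1816]
eef_rot: [-3.139, -0.077, -0.004]
force: [-0.7, -0.9, 0.4]
width: 0.0284
gripper_force: 0.0
```

Run:
```python
from look import *
p,d,P,Q=look("w11"); hsv=cv2.cvtColor(p,cv2.COLOR_BGR2HSV)
a=np.radians(2.65); M=np.array([[np.cos(a),np.sin(a)],[-np.sin(a),np.cos(a)]])
L=(Q[...,:2]-[.6257,.1343])@M.T
for y in(.128,.064,0,-.064,-.128):
    k=(abs(L[...,1]-y)<.024)&(abs(L[...,0])<.07)&(Q[...,2]>.029)&(Q[...,2]<.06)&(np.mgrid[0:400,0:640][0]<235)
    l=L[k]*1000; print(y,k.sum(),"x",np.percentile(l[:,0],[1,99]).round(),"y",np.percentile(l[:,1],[2,98]).round(),"z",np.percentile(Q[k][:,2],[5,50,99]).round(3))
```

```text
ee [0.5111 0.1204 0.1816] [-3.139 -0.077 -0.004] t 36.2 w 0.0284 f [-0.7 -0.9  0.4]
0.128 2948 x [-46.  50.] y [110. 137.] z [0.03  0.042 0.051]
0.064 1858 x [-40.  39.] y [53. 74.] z [0.03  0.039 0.046]
0 1786 x [-40.  40.] y [-10.  11.] z [0.03  0.039 0.045]
-0.064 2356 x [-47.  42.] y [-76. -53.] z [0.031 0.041 0.048]
-0.128 1895 x [-41.  39.] y [-135. -115.] z [0.03  0.039 0.046]
```

View pics/w11.png

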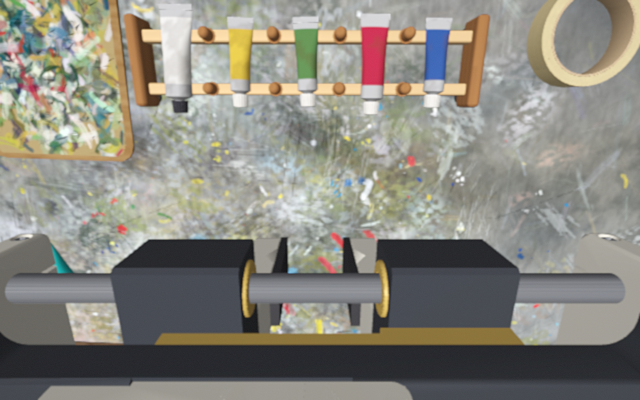

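All five tubes lie flat and centred on both rails, from the palette outward: white (177,58), yellow (240,60), green (306,60), red (373,62), blue (436,62). The gripper is clear of everything, so I'm handing in.

```bash
python3 -c "
from plant import ctrl
print(ctrl.finish_job())"
```

```text
the job is handed in; nothing more can be done
None
```

All five paint tubes lie flat across both rails, one to a bay, in the order white (next to the palette), yellow, green, red, deep blue, and the job was handed in at about 36 s; I never touched the tape, ink bottle or eraser, but I did not re-measure them at the end.

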